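# Line up the crossed stud and hold the pump cover down

## Robot

A 6-joint arm with a two-finger parallel gripper is mounted at the origin on a cart in front of the work surface, level with it; the furniture and walls round the work are solid. World frame = base frame: x ahead of the robot, y to its left, z up, the work surface at z = 0. Lengths are in mm, angles in rad, forces in N, time in s.
With the tool pointing down it reaches from about 275 to 750 mm from the base axis. Payload 10.2 kg.
Tool frame: the origin (TCP) lies midway between the tips of the shut fingers; the grasp point (between the pads) lies 19 mm behind it (ctrl.grasp_offset is the distance from the TCP to the grasp point, in mm); z points along the fingers, y is the line along which they close (so a half turn about z gives the same grasp; the last joint's range is limited). The gripper opens to 85 mm and grips with 20 to 120 N. Pads are 22 mm wide; open, the fingers measure 114 mm over their backs; the gripper's body (76 mm by 85 mm) begins 54 mm behind the grasp point. The pads swing forward as they close: fully open they stand 13 mm farther back than shut.
Start: joints at [-1.567, 0.313, 1.498, -0, 1.331, -0.223], TCP at [118.038, -511.564, 231.294] pointing down, gripper open.
Joint ranges: [-2.94, 2.94], [-0.97, 2.17], [0.19, 2.56], [-1.23, 4.37], [0.02, 3.11], [-2.88, 2.88]. Speed limits (rad/s): [2.39, 2.39, 3.01, 3.14, 3.14, 3.14].

## Interface

Orientations are given as a unit quaternion [w, x, y, z].
In Python, from rig import ctrl, viewer, models gives the robot as it stands. The module is installed in compiled form; this text tells all that it offers.
- The arm moves only by the shell command python3 -m pendant 'ROWS' [OPENING] [FORCE]. ROWS is text: rows parted by semicolons, each of 4 numbers parted by spaces: the shift along the tool's x, y, z in m, then the turn about the tool's z in rad. In form: x y z yaw; .... A call has 1 to 10 rows; each row shifts and turns the commanded pose from where the row before left it, along the tool's axes as they then stand; what a row does not reach is not made up. A row lasts 1/8 s, in which the tool goes at most 62.5 mm and 10.7 degrees, less where a joint would pass 70% of its speed; a pose out of reach is approached as far as the arm can. A call is refused whole if a number of a shift passes 0.0625 or a number of a turn 0.188, either way. A call with a gripper value outside its range is refused whole. OPENING is the opening, from 0 (shut) to 1 (fully open), set as the call begins (- or left out, the last holds). The fingers move at their own pace and stop on an object; FORCE is the grip in N (left out, the last holds). Time passes only in rows, so rows that do not move let the fingers close. It gives the time, the measured TCP pose, the force, the opening and the grip force at its end, in the units of the state.
- ctrl.sense(): the state, without advancing time (a new reading comes with each control period).
- viewer.capture(name): name is "side" or "top" or "wrist"; returns a dict with "color" (480x640x3 uint8, red, green, blue), "vertical_fov" (degrees; the focal length in pixels is half the picture's height over the tangent of half this angle, whatever the lens; pixels are square), "cx", "cy" (the principal point, pixels), "pose" (4x4, takes a point from camera to world coordinates). Camera axes: x right, y down, z forward; pixel columns grow to the right and rows downward; lengths in mm; the calibration is good to about 2 mm. A picture is of the moment at which its call begins. There is no depth.
- ctrl.finish_job(): hands the job in; it is judged then, once.
Trained networks look in the newest picture that a camera, given by its name, has taken for a name from the list of things; names that differ only in an ending like _2 or _b are one class to them, and where a whole thing is asked for, a point or a joint stands for the part that bears it (a point fixed in the world has none). Each returns a list of dicts, best first, with "p" (0 to 1); they miss things now and then, are a little off and sometimes report something else, mostly with a low value. They report only what shows in the picture. A call takes as long as a camera call.
- models.boxes_of(camera, query): "at" ([x, y, z] in mm, in world coordinates, good to about 4 mm: the middle of the surface that is visible of it).
The state is a dict: "time_s": time; "joints": joint angles; "dq": joint speeds; "tau": joint torques, N m; "eef_pos": TCP position; "ee_rot": TCP orientation; "force": force on the tool from outside, world axes, zero at the start; "wrist_torque": the same for the moment, N m; "grip_width": opening from 0.0 (shut) to 1.0 (fully open); "grip_force": force on a finger pad.
Only numpy, scipy, OpenCV 4.12 (cv2) and the standard library are available. Lean on these libraries where they do the work, as an engineer would, in place of code of your own. Each camera call takes 0.05 s, during which the arm holds its last target. There are 200 camera calls.

## Task

The sprung access cover of the pump housing cannot go down because one of its two quarter-turn studs stands crossed over its slot. Find the crossed stud and turn its fin until it lies in line with the slot in the cover, leaving the other stud, which is already in line, as it is. Then press the cover fully down onto the housing's frame with the fingers and finish while still holding it pressed there, both fins still in line with their slots, without disturbing the loose tools lying around.

Things in the scene. Friction and masses are not known exactly. Their poses are not given: they have to be found in the camera images.
- housing: Grey steel pump housing, 160 x 250 mm (its x, y), fixed to the table; origin under its centre on the table, axes parallel to the cover's. Its frame's upper face is 50 mm above the table. The cover moves straight up and down over it on guide pins.
- cover_mid (a point): Centre of the upper face of the flat aluminium cover, 160 x 250 x 4 mm (point x, y, z); the middle is clear to press on. Both slots run along point x. This face is 68 mm above the table when raised on its springs, 54 mm when fully down on the rigid frame. Pressing takes about 3 N at first and 9 N at the bottom. A crossed stud stops the cover after about 2 mm.
- cover (a joint): How far the cover is pressed down: 0 raised on its springs, 0.014 m fully down on the frame; it springs back up when let go
- slot_left (a point): Centre of the slot at the cover's +y end, at the cover's upper face, 75 mm along +y of the cover from its middle; the slot is 42 mm long along the cover's x and 14 mm wide
- slot_right (a point): Centre of the other slot, 75 mm along -y of the cover; same size and direction
- stud_1 (a joint): Turn of stud 1 about the vertical, rad, positive counter-clockwise from above; in line with its slot at 0 and equally at 3.14, crossed at 1.57; range -0.4 to 3.54, slight friction (0.04 N m), stays where left. The two studs look alike; either may stand in either slot. The crossed one is far out of line at the start.
- stud_1_fin (a point): Centre of the dark steel grip fin of stud 1, on its vertical turning axis: an upright plate 34 long (point x), 9 thick (point y), 32 mm high; centre 88, foot 72, top 104 mm above the table; it does not move up or down. Lugs of the same length and direction below the cover pass through the slot only when in line within about 0.12 rad.
- stud_2 (a joint): Turn of stud 2, exactly as for stud 1
- stud_2_fin (a point): Centre of the grip fin of stud 2, exactly as for stud 1
- pin_spanner_mid (a point): Centre of a loose two-pin spanner lying flat on the table, 42 x 165 x 11 mm; leave alone
- felt_wheel_mid (a point): Centre of a loose round felt polishing wheel, 60 mm across, 25 mm high; leave alone
- whetstone_mid (a point): Centre of a loose whetstone, 48 x 150 x 24 mm; leave alone

How it is judged (in metres and radians):
On the way, in this order (a step that is already met when the one before it is completed fails the run):
1. the crossed stud's fin is turned in line with the slot while the cover is still up (angle between the x axis of stud_1_fin and the x axis of cover_mid, either way round below 0.15 rad and value of joint cover below 0.006 m), for 0.2 s.
2. the cover is pressed down onto the frame by the fingers (value of joint cover above 0.012 m and contact force between the fingers and cover above 3 N), for 0.2 s.
At the end, for the whole second after the job is handed in: The fingers hold the cover down (more than 3 N) within 2 mm of fully home on the frame, and both fins are within 0.18 rad of their slots' direction (all of step 2 and angle between the x axis of each of stud_1_fin, stud_2_fin and the x axis of cover_mid, either way round below 0.18 rad); the arm keeps its last pose, push and grip.
It fails at once if the stud that was already in line is turned away (value of joint stud_2 above 0.3 rad or value of joint stud_2 below -0.3 rad).
It fails at once if a loose tool near the work is disturbed (distance of any of pin_spanner_mid, felt_wheel_mid, whetstone_mid from where it was at the start of the episode above 0.02 m).
It also fails if it takes over 42 s, if anything falls off the work surface, if the arm or the gripper's body presses on something with over 40 N, if the wrist force passes 120 N, or if a joint passes its speed limit or range.

## Working session

There is one attempt and no reset: what is moved stays moved. The work goes in short steps, Python scripts to look and compute and a shell command to move; the robot and the scene stay as the last step left them, time stands still between calls to the robot, and variables do not carry over. Pictures are saved under pics/ and viewed, at most 10 in all, crops included, and the job is handed in when it is done.

```bash
mkdir -p pics; cat > h.py <<'E'
from rig import ctrl, viewer, models
import numpy as np, cv2
def cap(cam,name=None):
    d=viewer.capture(cam)
    if name: cv2.imwrite('pics/'+name+'.png',cv2.cvtColor(d['color'],cv2.COLOR_RGB2BGR))
    return d
def ray(d,u,v,z):
    f=240/np.tan(np.radians(d['vertical_fov'])/2); P=np.array(d['pose'])
    r=P[:3,:3]@np.array([(u-d['cx'])/f,(v-d['cy'])/f,1]); o=P[:3,3]
    return o+r*(z-o[2])/r[2]
def proj(d,p):
    f=240/np.tan(np.radians(d['vertical_fov'])/2); P=np.array(d['pose'])
    c=P[:3,:3].T@(np.array(p)-P[:3,3]); return c[0]/c[2]*f+d['cx'],c[1]/c[2]*f+d['cy']
E
python3 - <<'E'
from h import *
for c in ['top','side']:
    d=cap(c,c+'0')
    print(c,np.round(d['pose'],3).tolist(),d['vertical_fov'])
    for q in ['stud_1_fin','slot_left','cover_mid','housing','pin_spanner_mid','felt_wheel_mid','whetstone_mid']:
        print(q,[(np.round(b['at']).tolist(),round(b['p'],2)) for b in models.boxes_of(c,q)][:4])
s=ctrl.sense();print(s['eef_pos'],s['ee_rot'],s['time_s'],ctrl.grasp_offset)
E
```

```text
top [[-0.023, -0.992, 0.123, 523.613], [-1.0, 0.024, 0.008, 5.043], [-0.011, -0.122, -0.992, 1150.648], [0.0, 0.0, 0.0, 1.0]] 57.26108507090175
stud_1_fin [([614.0, 306.0, 24.0], 0.4)]
slot_left [([538.0, -13.0, 67.0], 0.85)]
cover_mid [([537.0, -17.0, 66.0], 0.76)]
housing [([535.0, -20.0, 70.0], 0.93)]
pin_spanner_mid [([580.0, -282.0, 7.0], 0.84)]
felt_wheel_mid [([615.0, 304.0, 21.0], 0.66)]
whetstone_mid [([764.0, -153.0, 27.0], 0.93), ([535.0, -14.0, 66.0], 0.42)]
side [[0.904, -0.175, 0.39, 233.78], [-0.427, -0.426, 0.798, -820.572], [0.027, -0.887, -0.46, 567.757], [0.0, 0.0, 0.0, 1.0]] 52.37598682331726
stud_1_fin [([537.0, -95.0, 85.0], 0.58)]
slot_left [([526.0, -39.0, 69.0], 0.78)]
cover_mid [([538.0, 52.0, 88.0], 0.69), ([527.0, -38.0, 64.0], 0.66)]
housing [([520.0, -80.0, 69.0], 0.82)]
pin_spanner_mid [([572.0, -281.0, 6.0], 0.89)]
felt_wheel_mid []
whetstone_mid [([517.0, -78.0, 67.0], 0.72), ([762.0, -179.0, 27.0], 0.69)]
[ 118.02209106 -511.56736962  231.32687992] [ 2.42181342e-05  9.93577333e-01  1.13155124e-01 -1.55431716e-05] 0.8 18.700000000000003
```

View pics/top0.png

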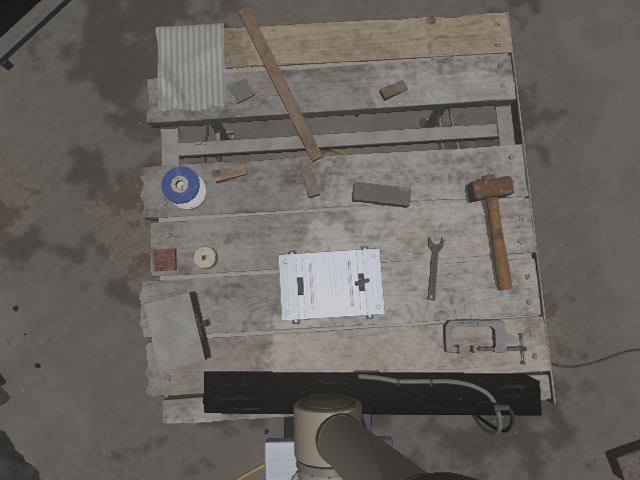

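View pics/side0.png

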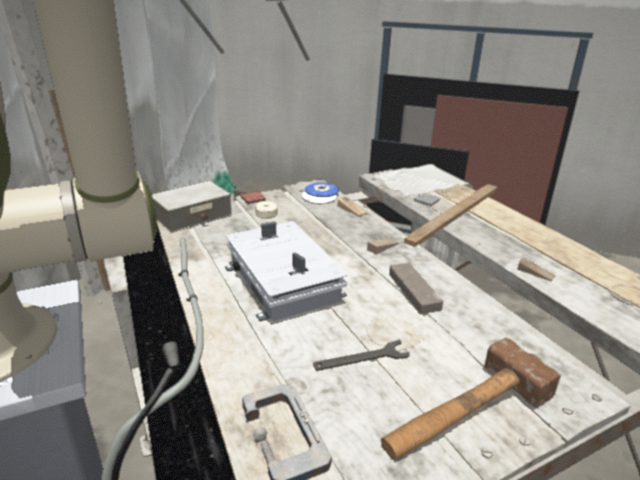

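```bash
python3 - <<'E'
from h import *
d=cap('top')
im=cv2.cvtColor(d['color'],cv2.COLOR_RGB2BGR)[240:330,270:394]
cv2.imwrite('pics/crop.png',cv2.resize(im,None,fx=6,fy=6,interpolation=cv2.INTER_CUBIC))
for u,v in [(279,255),(380,249),(384,313),(282,320)]: print(np.round(ray(d,u,v,68),1))
for u,v in [(300,286),(362,282)]: print(np.round(ray(d,u,v,100),1))
E
```

```text
[611.7 111.6  68. ]
[ 620.7 -138.1   68. ]
[ 464.8 -141.5   68. ]
[453.5 106.2  68. ]
[534.1  59.4 100. ]
[540.2 -88.  100. ]
```

View pics/crop.png

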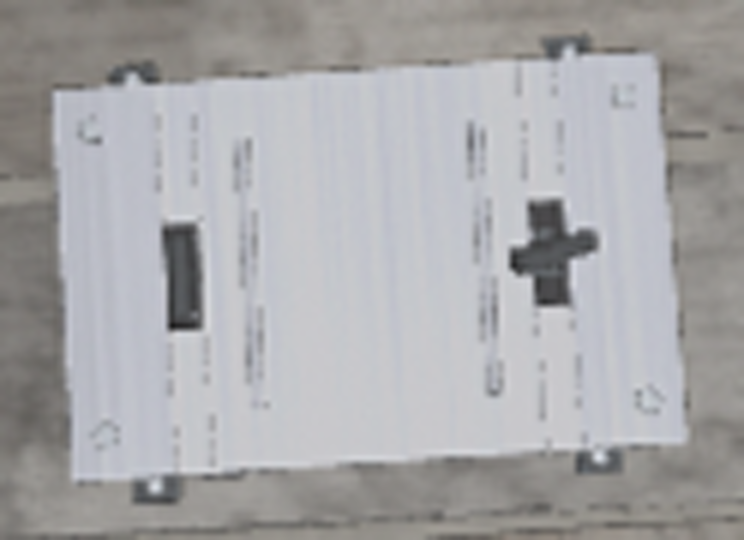

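```bash
python3 -m pendant '0.0507 -0.0316 0 0;0.0507 -0.0316 0 0;0.0507 -0.0316 0 0;0.0507 -0.0316 0 0;0.0507 -0.0316 0 0;0.0507 -0.0316 0 0;0.0507 -0.0316 0 0;0.0507 -0.0316 0 0;0.0507 -0.0316 0 0;0.0507 -0.0316 0 0' 1 30; python3 -m pendant '0 0 0 -0.16;0 0 0 -0.16;0 0 0 -0.16;0 0 0 -0.16;0 0 0 -0.16;0 0 0 -0.16;0 0 0 -0.16;0 0 0 -0.16;0 0 0 -0.16;0 0 0 -0.16'; python3 -m pendant '0 0 0 0'; python3 - <<'E'
from h import *
d=cap('wrist','w1')
print(np.round(d['pose'],3).tolist(),d['vertical_fov'])
for q in ['stud_1_fin','slot_left','cover_mid']:
    print(q,[(np.round(b['at']).tolist(),round(b['p'],2)) for b in models.boxes_of('wrist',q)][:4])
print(proj(d,[541,-89,104]),proj(d,[541,-89,68]))
E
```

```text
time_s: 2.1
eef_pos: [542.3, -88.0, 231.4]
ee_rot: [0.0, 0.994, 0.113, 0.0]
force: [0.1, -1.6, 0.7]
grip_width: 0.998
grip_force: 0.0
time_s: 3.35
eef_pos: [541.0, -89.7, 231.3]
ee_rot: [-0.0, 0.609, 0.793, 0.0]
force: [-0.3, -1.0, -0.4]
grip_width: 1.004
grip_force: 0.0
time_s: 3.48
eef_pos: [541.0, -89.6, 231.3]
ee_rot: [-0.0, 0.612, 0.791, 0.0]
force: [0.4, 0.4, -0.5]
grip_width: 0.997
grip_force: 0.0
[[0.968, 0.243, 0.07, 523.995], [0.253, -0.931, -0.264, -22.105], [0.001, 0.273, -0.962, 374.197], [0.0, 0.0, 0.0, 1.0]] 58.348924805620804
stud_1_fin [([538.0, -85.0, 103.0], 0.71), ([538.0, -33.0, 71.0], 0.62)]
slot_left [([541.0, -33.0, 69.0], 0.75)]
cover_mid [([539.0, -26.0, 68.0], 0.81)]
(np.float64(323.8567451430639), np.float64(224.7601672969735)) (np.float64(323.93114650396456), np.float64(212.5346055136185))
```

View pics/w1.png

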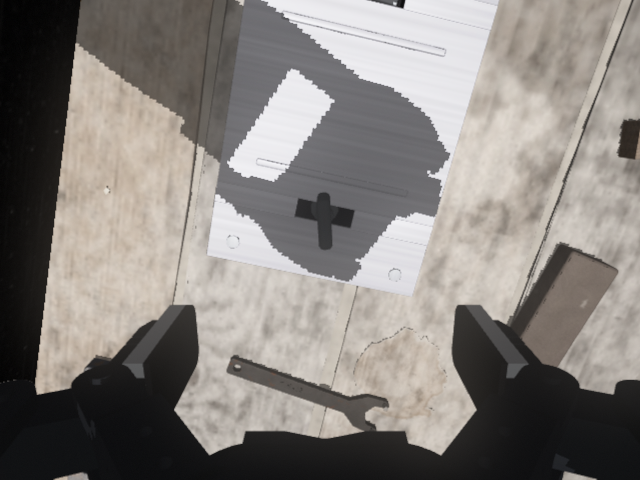

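The wrist picture shows the crossed fin upright at pixels (322,195)–(326,248), over its slot at (296,208)–(353,219).

```bash
python3 - <<'E'
from h import *
d=cap('wrist')
im=cv2.cvtColor(d['color'],cv2.COLOR_RGB2BGR)[165:275,250:400]
cv2.imwrite('pics/c2.png',cv2.resize(im,None,fx=5,fy=5,interpolation=cv2.INTER_CUBIC))
def seg(a,b,z):
    p,q=ray(d,*a,z),ray(d,*b,z); m=(p+q)/2
    print(np.round(m,1),np.linalg.norm(q-p).round(1),np.degrees(np.arctan2(*(q-p)[1::-1])).round(1))
seg((322,195),(326,248),104); seg((296,208),(353,219),68); seg((208,255),(413,296),68)
E
```

```text
[540.6 -87.2 104. ] 35.4 -71.2
[541.7 -89.6  68. ] 42.4 3.4
[ 544.6 -138.9   68. ] 159.1 2.5
```

View pics/c2.png

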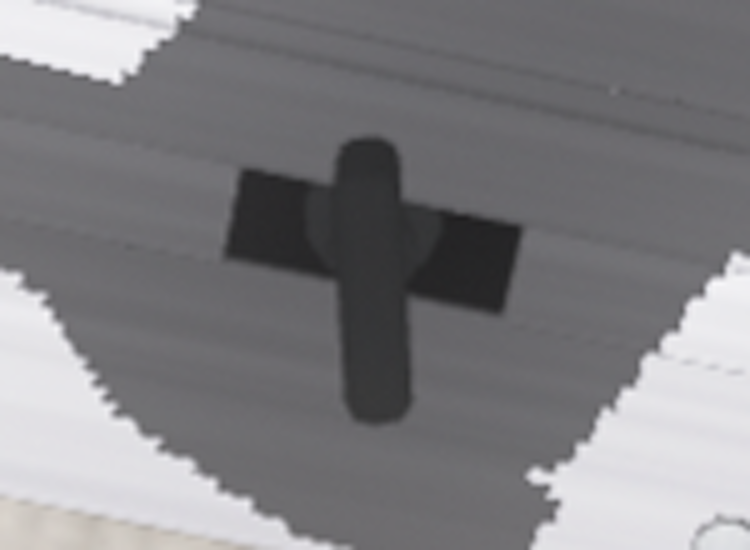

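```bash
python3 -m pendant '0 0 0.03 -0.06;0 0 0.04 0;0 0 0.04 0;0 0 0.03 0;0 0 0.012 0;0 0 0 0' 1 30 && python3 -m pendant '0 0 0 0;0 0 0 0;0 0 0 0;0 0 0 0;0 0 0 0;0 0 0 0;0 0 0 0;0 0 0 0' 0 30; python3 -c "
from h import *
print(ctrl.sense()['wrist_torque'])"
```

```text
time_s: 4.47
eef_pos: [541.1, -89.7, 79.4]
ee_rot: [-0.0, 0.587, 0.809, -0.0]
force: [-0.1, 0.2, 0.4]
grip_width: 1.001
grip_force: 0.0
time_s: 5.48
eef_pos: [540.7, -89.8, 79.6]
ee_rot: [-0.0, 0.587, 0.81, -0.0]
force: [-4.9, -1.1, 5.4]
grip_width: 0.101
grip_force: 31.8
[-0.22628089  0.75819391 -0.03665504]
```

```bash
python3 -m pendant '0 0 0 -0.13;0 0 0 -0.13;0 0 0 -0.13;0 0 0 -0.13;0 0 0 -0.13;0 0 0 -0.13;0 0 0 -0.13;0 0 0 -0.13;0 0 0 -0.13;0 0 0 -0.14' && python3 -m pendant '0 0 0 0;0 0 0 0;0 0 0 0'; python3 -c "
from h import *
s=ctrl.sense();print(s['wrist_torque'],np.degrees(2*np.arctan2(s['ee_rot'][2],s['ee_rot'][1])))"
```

```text
time_s: 6.72
eef_pos: [540.5, -90.0, 79.6]
ee_rot: [-0.001, -0.03, 1.0, -0.0]
force: [-6.3, -2.1, 5.4]
grip_width: 0.097
grip_force: 31.9
time_s: 7.1
eef_pos: [540.6, -90.0, 79.6]
ee_rot: [-0.001, -0.028, 1.0, -0.0]
force: [-6.1, -2.8, 6.2]
grip_width: 0.097
grip_force: 31.9
[-0.29360381  0.96991607  0.02288185] 183.1745498293013
```

```bash
python3 -m pendant '0 0 0 0;0 0 0 0;0 0 0 0;0 0 0 0' 0.6 30 && python3 -m pendant '0 0 -0.02 0;0 0 -0.04 0;0 0 -0.05 0;0 0 -0.05 0;0 0 0 0'; python3 - <<'E'
from h import *
d=cap('wrist','w3')
for p in [(541.7,-89.6,104),(537.7,-15.5,68)]: print(proj(d,p))
for q in ['stud_1_fin','slot_left','cover_mid']:
    print(q,[(np.round(b['at']).tolist(),round(b['p'],2)) for b in models.boxes_of('wrist',q)][:4])
E
```

```text
time_s: 7.6
eef_pos: [541.1, -89.6, 79.3]
ee_rot: [0.0, -0.028, 1.0, 0.0]
force: [0.3, 0.1, 0.9]
grip_width: 0.599
grip_force: 0.0
time_s: 8.22
eef_pos: [542.3, -90.1, 243.1]
ee_rot: [0.003, -0.028, 1.0, -0.001]
force: [-0.3, 0.6, -1.0]
grip_width: 0.6
grip_force: 0.0
(np.float64(325.32534435206423), np.float64(217.60844665174125))
(np.float64(423.94030738193464), np.float64(206.52420362982386))
stud_1_fin [([539.0, -91.0, 104.0], 0.72)]
slot_left [([527.0, -20.0, 66.0], 0.92)]
cover_mid [([527.0, -14.0, 64.0], 0.59)]
```

View pics/w3.png

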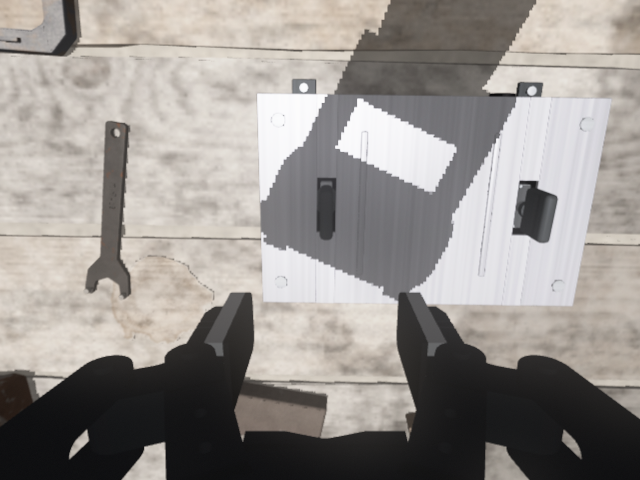

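The turned fin at (326,210) now lies along its slot; the other, at (530,210), is in line too. Next, shut the fingers and press the middle.

```bash
python3 -m pendant '0 0.0375 0 0;0 0.0372 0 0;0 0 0 0;0 0 0 0;0 0 0.05 0;0 0 0.05 0;0 0 0.04 0;0 0 0.02 0;0 0 0 0' 0 30 && python3 -m pendant '0 0 0.01 0;0 0 0.005 0;0 0 0.005 0;0 0 0 0' && python3 -m pendant '0 0 0.003 0;0 0 0.003 0;0 0 0.002 0;0 0 0 0;0 0 0 0'
```

```text
time_s: 9.55
eef_pos: [536.1, -15.9, 77.8]
ee_rot: [-0.002, -0.027, 1.0, 0.0]
force: [0.3, -0.7, 1.1]
grip_width: -0.003
grip_force: 0.0
time_s: 10.05
eef_pos: [537.4, -15.6, 60.0]
ee_rot: [0.001, -0.028, 1.0, -0.001]
force: [-1.1, -2.2, 7.0]
grip_width: 0.001
grip_force: 3.3
time_s: 10.68
eef_pos: [537.5, -15.6, 53.9]
ee_rot: [0.001, -0.028, 1.0, -0.001]
force: [-9.0, -2.1, 24.3]
grip_width: -0.001
grip_force: 12.0
```

```bash
python3 -m pendant '0 0 0 0;0 0 0 0;0 0 0 0;0 0 0 0'; python3 -c "
from h import *
cap('side','s4')
im=cv2.imread('pics/s4.png')[200:340,200:370]; cv2.imwrite('pics/s4c.png',cv2.resize(im,None,fx=4,fy=4,interpolation=cv2.INTER_CUBIC))"
```

```text
time_s: 11.18
eef_pos: [537.5, -15.6, 53.9]
ee_rot: [0.001, -0.028, 1.0, -0.001]
force: [-8.4, -1.2, 25.1]
grip_width: 0.0
grip_force: 12.0
```

View pics/s4c.png

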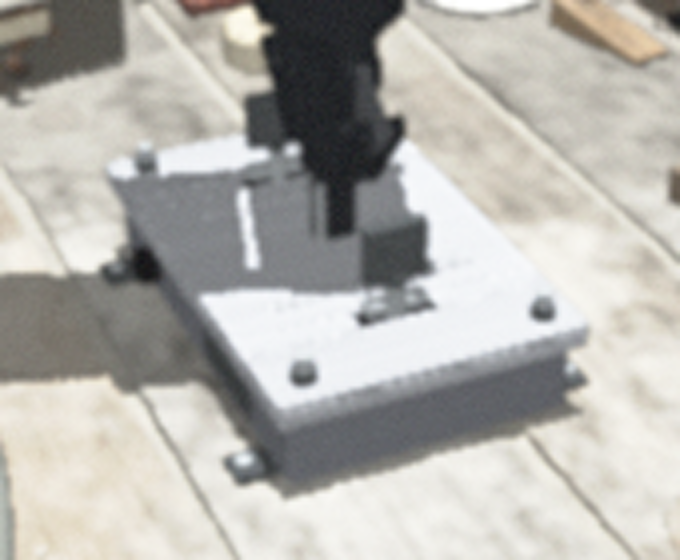

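The side view shows the cover flat on the frame. Lugs have come up through the near slot at (395,305), the fin is in line, and the fingers are pressing the middle.

```bash
python3 -c "
from h import *
print(ctrl.finish_job())"
```

```text
the job is handed in; nothing more can be done
None
```

The job is handed in: I turned the crossed stud (the one at the cover's -y end) in line with its slot. The shut fingers were holding the cover fully down at about 25 N (fingertips at 53.9 mm), with both fins in line and the loose tools never touched; the hand-in returned no verdict.

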